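Bring the salad spinner's drive into mesh, close the lid and spin

ROBOT

A 6-joint arm with a two-finger parallel gripper is mounted at the origin on a cart in front of the work surface, level with it; the furniture and walls round the work are solid. World frame = base frame: x ahead of the robot, y to its left, z up, the work surface at z = 0. Lengths are in m, angles in degrees, forces in N, time in s.
With the tool pointing down it reaches from about 0.4 to 0.825 m from the base axis. Payload 7 kg.
Tool frame: the origin (TCP) lies at the very end of the fingers, on their centre line; the grasp point (between the pads) lies 19 mm behind it (ctrl.grip_depth is the distance from the TCP to the grasp point, in m); z points along the fingers, y is the line along which they close (so a half turn about z gives the same grasp; the last joint's range is limited). The gripper opens to 88 mm and grips with 3 to 60 N. Pads are 19 mm wide; open, the fingers measure 130 mm over their backs; the gripper's body (78 mm by 193 mm) begins 47 mm behind the grasp point.
Start: joints at [-46.92, 20.546, 0.682, 0, -70.136, -16.507], TCP at [0.302, -0.604, 0.227] pointing down, gripper open.
Joint ranges: [-176.03, 176.03], [-82.01, 121.73], [-58.28, 71.71], [-173.87, 95.51], [-174.79, -0.11], [-173.66, 173.66]. Speed limits (degrees/s): [136.94, 136.94, 172.46, 180, 180, 180].

INTERFACE

Orientations are given as [roll, pitch, yaw] about the fixed x, y, z axes, in that order (R = Rz(yaw) Ry(pitch) Rx(roll)).
In Python, from plant import get_obs, eyes, ctrl, spotter gives the robot as it stands.
- The arm moves only by the shell command python3 -m crank 'ROWS'. ROWS is JSON, one flat list of numbers, 7 for each row, row after row: the turn, a rotation vector about the tool's x, y, z in rad, then the shift along the tool's x, y, z in mm, then the opening, from 0 (shut) to 1 (fully open). A call has 1 to 5 rows; each row shifts and turns the commanded pose from where the row before left it, along the tool's axes as they then stand; what a row does not reach is not made up. A row lasts 1/8 s, in which the tool goes at most 62.5 mm and 10.7 degrees, less where a joint would pass 70% of its speed; a pose out of reach is approached as far as the arm can. A call is refused whole if a number of a shift passes 62.5 or a number of a turn 0.188, either way. A call with a gripper value outside its range is refused whole. The fingers move at their own pace and stop on an object; the grip force is fixed at half the most. Time passes only in rows, so rows that do not move let the fingers close. It gives the time, the measured TCP pose, the force, the opening and the grip force at its end, in the units of the state.
- get_obs(): the state, without advancing time (a new reading comes with each control period).
- eyes.snapshot(name): name is "side" or "top"; returns the picture (384x512x3 uint8, blue, green, red); there is no depth.
- eyes.camera_model(name): a dict with "fx", "fy", "cx", "cy" (pixels), "extrinsics" (4x4, takes a point from camera to world coordinates). Camera axes: x right, y down, z forward; pixel columns grow to the right and rows downward; lengths in m; the calibration is good to about 2 mm. A picture is of the moment at which its call begins. camera_model takes no time and is no camera call.
- ctrl.close_job(): hands the job in; it is judged then, once.
Trained networks look in the newest picture that a camera, given by its name, has taken for a name from the list of things; names that differ only in an ending like _2 or _b are one class to them, and where a whole thing is asked for, a point or a joint stands for the part that bears it (a point fixed in the world has none). Each returns a list of dicts, best first, with "p" (0 to 1); they miss things now and then, are a little off and sometimes report something else, mostly with a low value. They report only what shows in the picture. A call takes as long as a camera call.
- spotter.outline_of(camera, target): "region" (384x512 bool, what is visible of it) and "rect" ([left, top, width, height] in pixels, round what is visible of it).
- spotter.place_of(camera, target): "location" ([column, row] in pixels: a listed point, or the origin of a listed thing).
The state is a dict: "clock": time; "joint_pos": joint angles; "qvel": joint speeds; "tau": joint torques, N m; "tool_pos": TCP position; "orientation": TCP orientation; "force": force on the tool from outside, world axes, zero at the start; "moment": the same for the moment, N m; "opening": finger opening in m; "gripper_force": force on a finger pad.
Only numpy, scipy, OpenCV 4.12 (cv2) and the standard library are available. Lean on these libraries where they do the work, as an engineer would, in place of code of your own. Each camera call takes 0.05 s, during which the arm holds its last target. There are 200 camera calls.

TASK

The lid of the salad spinner stands proud because the drive star under its crank sits on the teeth of the basket's rim. Turn the crank until the star's arms stand over the notches, press the lid down fully home on the bowl, and then, with the lid home, wind the crank a good full turn, either way, so that the basket goes round with it. Leave the things standing round about where they are.

Things in the scene. Friction and masses are not known exactly. Their poses are not given: they have to be found in the camera images.
- spinner: Salad spinner: a clear round bowl with a white rim, 208 mm across, 120 mm high, fixed to the worktop by its foot; washed potatoes lie in a grey slatted basket inside. Origin at the centre of the bowl's underside, z up along the one axis of bowl, basket, lid and crank.
- lid (a joint): Height (m) of the lid above home. Clear shallow dome with a white edge, 209 mm across, started in the bowl's soft seal; slides only straight down or up and does not turn. 0 = home on the bowl's rim; starts 12 to 14 mm proud. The seal holds it where it is left; about 5 N moves it down. With the star's arms over the teeth it stops at about 10 mm; over the notches it goes to 0.
- crank (a joint): Angle (rad) of the crank on the lid, counter-clockwise from above, no stops; at 0 its arm points along the spinner's own x axis. It carries a black six-armed drive star under the lid, seen through it: arms every 60 degrees, 16 mm wide, one right below the crank arm. It takes about 0.5 N at the knob when free, 5 N when it drives the basket.
- basket (a joint): Angle (rad) of the basket in the bowl, counter-clockwise from above, no stops; stays where it is left. Its rim, seen through the lid, has six teeth and six 36 mm notches; at 0 a tooth lies on the spinner's own x axis, the notches at 30, 90, ... degrees. The star meshes when crank minus basket is 30 degrees plus a multiple of 60, within 7 degrees. Starts within 0.16 of 0.
- crank_hub (a point): Centre of the flat top of the white crank hub, 46 mm across, in the middle of the lid (158 mm above the worktop when the lid is home); the place to press the lid down. The crank arm, 20 mm wide, runs out from it, its top 2 mm lower.
- knob_mid (a point): Middle of the black crank knob, 64 mm from the spinner's axis: an upright round knob, 27 mm across, 41 mm high (from 21 mm below this point to 20 mm above it), spinning freely on its own pin on the end of the crank arm. Beside it there is free air down to the lid, 40 mm or more below this point.
- white_bowl: Small white bowl, 115 mm across, 51 mm high, loose; origin at the centre of its underside.
- pickle_jar: Jar with a red cap, 89 mm across, 132 mm high, loose; origin at the centre of its underside.
- red_onion: Red onion, 55 mm across, 65 mm high, loose; origin at the centre of its underside.
- shaker: Glass salt shaker with a grey cap, 37 mm across, 69 mm high, loose; origin at the centre of its underside.

How it is judged (in metres and radians):
On the way, in this order (a step that is already met when the one before it is completed fails the run):
1. the drive is in mesh and the lid is home on the bowl's rim (within 2 mm) (value of joint lid below 0.002 m), for 0.2 s.
2. with the lid home the crank has driven the basket a full turn (320 degrees or more past its zero, either way, to allow for play) (value of joint lid below 0.002 m and (value of joint basket above 5.59 rad or value of joint basket below -5.59 rad)), for 0.1 s.
At the end, for the whole second after the job is handed in: The lid is home on the bowl's rim (within 2 mm), the basket has been driven a full turn (at least 320 degrees past its zero, either way) and stands still, and bowl, jar, onion and shaker are within 30 mm of where they were (all of step 2 and velocity of joint basket between -0.2 and 0.2 rad/s and distance of each of white_bowl, pickle_jar, red_onion, shaker from where it was at the start of the episode below 0.03 m); the robot touches nothing.
It fails at once if a bystander is pushed more than 50 mm or knocked over (distance of any of white_bowl, pickle_jar, red_onion, shaker from where it was at the start of the episode above 0.05 m or angle between any of pickle_jar, shaker's own z axis and vertical above 0.6 rad).
It also fails if it takes over 58 s, if anything falls off the work surface, if the arm or the gripper's body presses on something with over 40 N, if the wrist force passes 120 N, or if a joint passes its speed limit or range.

## Working session

There is one attempt and no reset: what is moved stays moved. The work goes in short steps, Python scripts to look and compute and a shell command to move; the robot and the scene stay as the last step left them, time stands still between calls to the robot, and variables do not carry over. Pictures are saved under pics/ and viewed, at most 10 in all, crops included, and the job is handed in when it is done.

```bash
mkdir -p pics; ls
cat > h.py <<'E'
import numpy as np, cv2
from plant import get_obs, eyes, ctrl, spotter
def ray(cam,px):
    m=eyes.camera_model(cam);T=np.array(m['extrinsics'])
    d=T[:3,:3]@np.array([(px[0]-m['cx'])/m['fx'],(px[1]-m['cy'])/m['fy'],1]);return T[:3,3],d
def at_z(cam,px,z):
    o,d=ray(cam,px);return o+d*(z-o[2])/d[2]
def proj(cam,p):
    m=eyes.camera_model(cam);T=np.array(m['extrinsics']);q=T[:3,:3].T@(np.array(p)-T[:3,3])
    return [m['fx']*q[0]/q[2]+m['cx'],m['fy']*q[1]/q[2]+m['cy']]
def tri(a,b):
    (o1,d1),(o2,d2)=ray('top',a),ray('side',b)
    t=np.linalg.lstsq(np.c_[d1,-d2],o2-o1,rcond=None)[0]
    return (o1+d1*t[0]+o2+d2*t[1])/2,np.linalg.norm(o1+d1*t[0]-o2-d2*t[1])
E
python3 - <<'E'
from h import *
np.set_printoptions(precision=3,suppress=True)
for c in('top','side'):
    im=eyes.snapshot(c);cv2.imwrite(f'pics/{c}0.png',im)
    print(c,np.array(eyes.camera_model(c)['extrinsics'])[:3,3])
    for n in('spinner','crank_hub','knob_mid','white_bowl','pickle_jar','red_onion','shaker'):
        r=spotter.place_of(c,n); print(n,[(np.round(x['location'],1),round(x['p'],2)) for x in r[:2]], at_z(c,r[0]['location'],{'crank_hub':.171,'knob_mid':.19}.get(n,0)) if r else '')
print(get_obs())
E
```

```text
pics
top [-0.051 -0.084  1.224]
spinner [] 
crank_hub [] 
knob_mid [] 
white_bowl [] 
pickle_jar [(array([164.9, 180.6]), 0.56)] [0.556 0.349 0.   ]
red_onion [(array([133.6, 211. ]), 0.72)] [0.421 0.414 0.   ]
shaker [(array([163.5, 184.4]), 0.69)] [0.54  0.349 0.   ]
side [-0.051 -0.749  0.538]
spinner [(array([287.5, 235. ]), 0.85)] [ 0.587 -0.003  0.   ]
crank_hub [(array([290. , 182.8]), 0.93)] [ 0.586 -0.007  0.171]
knob_mid [(array([341.1, 274.3]), 0.63), (array([267.2, 175. ]), 0.46)] [ 0.349 -0.418  0.19 ]
white_bowl [(array([295.6, 307.3]), 0.6)] [ 0.392 -0.266  0.   ]
pickle_jar [(array([218.6, 200.5]), 0.67)] [0.547 0.348 0.   ]
red_onion [(array([175.9, 205.1]), 0.49)] [0.4 0.4 0. ]
shaker [(array([342.9, 273.3]), 0.66)] [ 0.574 -0.238  0.   ]
{'clock': 0.8, 'joint_pos': array([-46.92 ,  20.542,   0.681,  -0.001, -70.135, -16.507]), 'qvel': array([-0.03 , -0.013,  0.109,  0.039,  0.019,  0.074]), 'tau': array([ -0.001, -58.229,  29.328,   7.002,   0.013,  -0.   ]), 'tool_pos': array([ 0.302, -0.604,  0.227]), 'orientation': array([-179.996,    0.002, -153.428]), 'force': array([ 0.396,  0.021, -0.762]), 'moment': array([-0.01 ,  0.002, -0.029]), 'gripper_force': 0.0, 'opening': 0.08730837966372919}
```

View pics/top0.png

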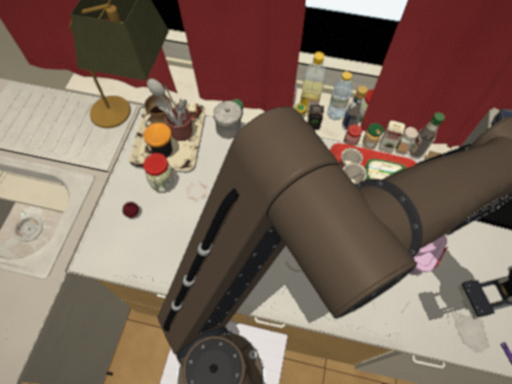

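View pics/side0.png

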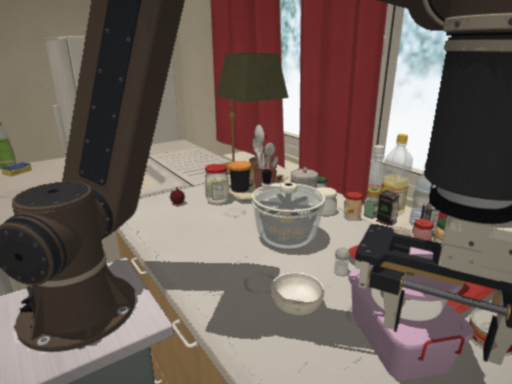

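```bash
python3 -m crank '[0,0,0,50,4,-20,0, 0,0,0,50,4,-10,0, 0,0,0,50,4,0,0, 0,0,0,0,0,0,0]'
python3 - <<'E'
from h import *
np.set_printoptions(precision=3,suppress=True)
a={}
for c in('top','side'):
    im=eyes.snapshot(c);cv2.imwrite(f'pics/{c}1.png',im)
    for n in('spinner','crank_hub','knob_mid','white_bowl','shaker'):
        r=spotter.place_of(c,n); a[c,n]=r; print(c,n,[(np.round(x['location'],1),round(x['p'],2)) for x in r[:2]], at_z(c,r[0]['location'],{'crank_hub':.171,'knob_mid':.193}.get(n,0)) if r else '')
for n in('spinner','crank_hub','knob_mid'):
    for x in a['top',n][:2]:
        for y in a['side',n][:2]: print(n,tri(x['location'],y['location']))
A=cv2.imread('pics/top1.png'); u,v=map(int,proj('top',[.587,-.003,.17])); print(u,v)
B=cv2.imread('pics/side1.png')
f=lambda I,u,v:cv2.resize(I[max(v-45,0):v+45,max(u-60,0):u+60],(600,450),interpolation=cv2.INTER_CUBIC)
cv2.imwrite('pics/t1c.png',f(A,u,v)); cv2.imwrite('pics/s1c.png',f(B,288,205))
E
```

```text
clock: 1.3
tool_pos: [0.1592, -0.661, 0.2566]
orientation: [180.0, -0.0, -153.6]
force: [0.4, 0.7, 0.1]
opening: 0.0532
gripper_force: 0.0
top spinner [] 
top crank_hub [] 
top knob_mid [(array([131.1, 211.7]), 0.63), (array([250.6, 177.3]), 0.47)] [0.343 0.341 0.193]
top white_bowl [] 
top shaker [(array([252.3, 177.5]), 0.38)] [0.638 0.056 0.   ]
side spinner [(array([288.5, 236. ]), 0.94)] [ 0.586 -0.009  0.   ]
side crank_hub [(array([287. , 184.2]), 0.88), (array([339.5, 274.6]), 0.21)] [ 0.572 -0.011  0.171]
side knob_mid [(array([268.3, 177.6]), 0.67)] [0.525 0.015 0.193]
side white_bowl [(array([297.2, 305.3]), 0.76)] [ 0.4   -0.263  0.   ]
side shaker [(array([338. , 274.9]), 0.48)] [ 0.559 -0.235  0.   ]
knob_mid (array([0.519, 0.286, 0.103]), np.float64(0.33711210311428585))
knob_mid (array([0.539, 0.039, 0.181]), np.float64(0.007641611944042935))
268 167
```

```bash
python3 -c "
import cv2,numpy as np
a=cv2.imread('pics/t1c.png');b=cv2.imread('pics/s1c.png');f=cv2.resize(cv2.imread('pics/top1.png'),(400,300))
c=cv2.resize(np.hstack([a,b]),(800,300));g=np.hstack([f,f*0]);cv2.imwrite('pics/m1.png',np.vstack([c,g]))"
```

```text
(no output)
```

View pics/m1.png

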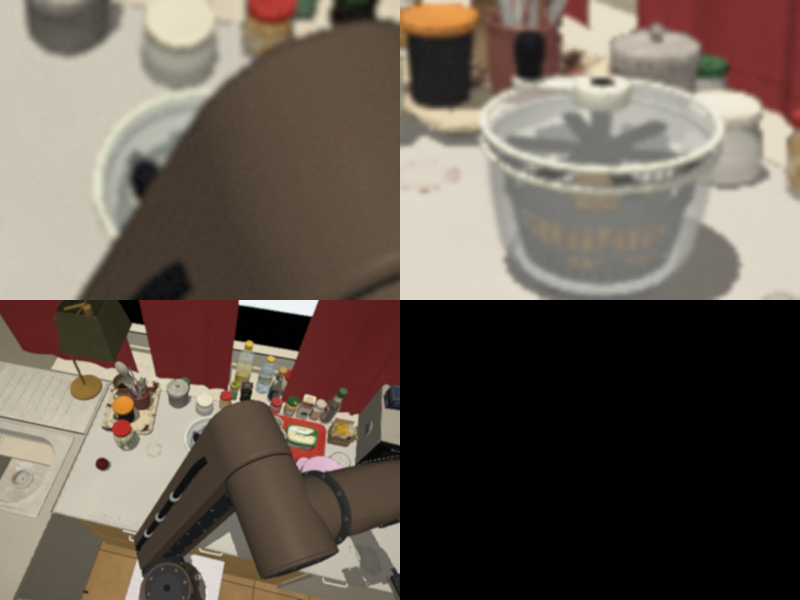

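```bash
python3 -m crank '[0,0,0,41,29,0,0, 0,0,0,41,29,0,0, 0,0,0,41,29,0,0, 0,0,0,41,29,0,0, 0,0,0,41,29,0,0]';python3 -m crank '[0,0,0,41,29,0,0, 0,0,0,41,29,0,0, 0,0,0,41,29,0,0, 0,0,0,41,29,0,0, 0,0,0,41,29,0,0]'
cat > look.py <<'E'
from h import *
import sys
np.set_printoptions(precision=3,suppress=True)
k=sys.argv[1]; a={}
for c in('top','side'):
    im=eyes.snapshot(c);cv2.imwrite(f'pics/{c}{k}.png',im)
    for n in('spinner','crank_hub','knob_mid')+(('white_bowl','shaker','pickle_jar','red_onion') if len(sys.argv)>2 else ()):
        r=spotter.place_of(c,n); a[c,n]=r; print(c,n,[(np.round(x['location'],1),round(x['p'],2)) for x in r[:2]], at_z(c,r[0]['location'],{'crank_hub':.171,'knob_mid':.193}.get(n,0)) if r else '')
for n in('spinner','crank_hub','knob_mid'):
    for x in a['top',n][:2]:
        for y in a['side',n][:2]: print(n,tri(x['location'],y['location']))
A=cv2.imread(f'pics/top{k}.png'); u,v=map(int,proj('top',[.587,-.003,.15]))
B=cv2.imread(f'pics/side{k}.png')
f=lambda I,u,v:cv2.resize(I[v-45:v+45,u-60:u+60],(800,600),interpolation=cv2.INTER_CUBIC)
cv2.imwrite(f'pics/t{k}c.png',f(A,u,v)); cv2.imwrite(f'pics/s{k}c.png',f(B,288,205)); print('crop0',u-60,v-45)
E
python3 look.py 2 all
```

```text
clock: 2.52
tool_pos: [-0.0872, -0.6217, 0.2568]
orientation: [-180.0, -0.0, -153.4]
force: [-0.3, 0.3, -0.1]
opening: 0.0004
gripper_force: 0.0
clock: 3.15
tool_pos: [-0.3355, -0.5838, 0.2568]
orientation: [-180.0, -0.0, -153.4]
force: [0.4, -0.7, 0.2]
opening: 0.0003
gripper_force: 0.0
top spinner [(array([265.1, 195.4]), 0.58), (array([332.3, 211.6]), 0.41)] [ 0.579 -0.002  0.   ]
top crank_hub [(array([268.8, 172. ]), 0.89)] [ 0.572 -0.008  0.171]
top knob_mid [(array([251.7, 175.6]), 0.49)] [0.535 0.037 0.193]
top white_bowl [(array([333.6, 263.9]), 0.85)] [ 0.391 -0.262  0.   ]
top shaker [(array([329.6, 210.7]), 0.55)] [ 0.572 -0.225  0.   ]
top pickle_jar [(array([166.5, 184.8]), 0.6)] [0.541 0.339 0.   ]
top red_onion [(array([128.9, 212.2]), 0.76)] [0.413 0.427 0.   ]
side spinner [(array([286.3, 236.8]), 0.77), (array([286.9, 186.7]), 0.36)] [ 0.577 -0.009  0.   ]
side crank_hub [(array([287.7, 186.2]), 0.76)] [ 0.564 -0.024  0.171]
side knob_mid [(array([267.4, 175. ]), 0.55)] [0.536 0.034 0.193]
side white_bowl [(array([296.1, 306.7]), 0.78)] [ 0.395 -0.265  0.   ]
side shaker [(array([337.6, 273.9]), 0.87)] [ 0.562 -0.232  0.   ]
side pickle_jar [(array([214.7, 203.7]), 0.98), (array([264.5, 175.9]), 0.73)] [0.521 0.331 0.   ]
side red_onion [(array([176.9, 201.8]), 0.52)] [0.415 0.426 0.   ]
spinner (array([ 0.582, -0.002, -0.005]), np.float64(0.0016408880280287831))
spinner (array([ 0.522, -0.027,  0.168]), np.float64(0.06029399543951392))
spinner (array([ 0.457, -0.2  ,  0.147]), np.float64(0.0751352017185353))
spinner (array([ 0.427, -0.197,  0.26 ]), np.float64(0.02160599773095112))
crank_hub (array([ 0.577, -0.007,  0.162]), np.float64(0.00104959270401628))
knob_mid (array([0.537, 0.037, 0.191]), np.float64(0.0024375925683489206))
crop0 207 125
```

View pics/t2c.png

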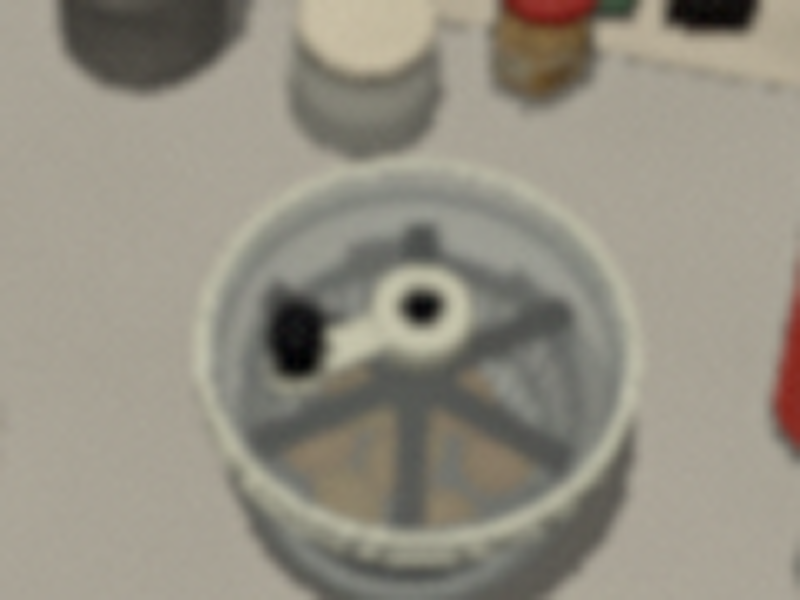

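Run:
```python
from h import *
np.set_printoptions(precision=3,suppress=True)
for z in(.12,.13,.14): print(at_z('top',[269.7,177.8],z))
C=np.array([.579,-.006]);out=[]
for c in('top','side'):
    im=cv2.imread(f'pics/{c}2.png')
    for z in (.115,):
        R=.115;w=[(R,R),(R,-R),(-R,-R),(-R,R)]  # x up, y left
        src=np.float32([proj(c,[C[0]+a,C[1]+b,z]) for a,b in w]);dst=np.float32([(0,0),(400,0),(400,400),(0,400)])
        o=cv2.warpPerspective(im,cv2.getPerspectiveTransform(src,dst),(400,400),flags=cv2.INTER_CUBIC)
        l=cv2.createCLAHE(3,(3,3)).apply(cv2.cvtColor(o,cv2.COLOR_BGR2GRAY)); out.append(l)
o=np.hstack(out);cv2.imwrite('pics/w2.png',o)
```

```text
[ 0.582 -0.011  0.12 ]
[ 0.576 -0.012  0.13 ]
[ 0.57  -0.012  0.14 ]
```

View pics/w2.png

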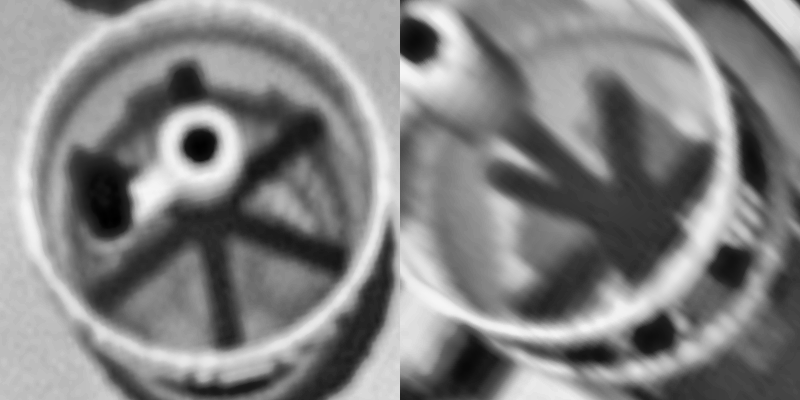

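```bash
python3 -m crank '[0,0,0,-52.5,-28,-5,0, 0,0,0,-52.5,-28,-5,0, 0,0,0,-52.5,-28,-5,0, 0,0,0,-52.5,-28,-5,0, 0,0,0,-52.5,-28,-5,0]'; python3 -m crank '[0,0,0,-52.5,-28,-5,0, 0,0,0,-52.5,-28,-5,0, 0,0,0,-52.5,-28,-5,0, 0,0,0,-52.5,-28,-5,0, 0,0,0,-52.5,-28,-5,0]'; python3 -m crank '[0,0,0,-44.3,37.2,0,0, 0,0,0,-44.3,37.2,0,0, 0,0,0,-44.3,37.2,0,0, 0,0,0,-44.3,37.2,0,0, 0,0,0,-44.3,37.2,0,0]'; python3 -c "
from plant import get_obs;print(get_obs()['joint_pos'])"
```

```text
clock: 4.58
tool_pos: [-0.0347, -0.5917, 0.282]
orientation: [-180.0, -0.0, -153.4]
force: [0.2, -1.0, -0.3]
opening: 0.0006
gripper_force: 0.0
clock: 5.2
tool_pos: [0.2628, -0.5994, 0.307]
orientation: [-180.0, 0.0, -153.4]
force: [-0.3, 0.0, -1.1]
opening: 0.0004
gripper_force: 0.0
clock: 5.82
tool_pos: [0.3762, -0.3325, 0.3069]
orientation: [-180.0, 0.0, -153.4]
force: [0.4, -0.5, -0.0]
opening: 0.0003
gripper_force: 0.0
[-1.90156327e+01  1.39410440e+00 -1.30121150e+01  3.42945185e-03
 -7.55466507e+01 -4.44162855e+01]
```

```bash
python3 -m crank '[0,0,0,-44.3,37.2,0,0.7, 0,0,0,-44.3,37.2,0,0.7, 0,0,0,-44.3,37.2,0,0.7, 0,0,0,-44.3,37.2,0,0.7, 0,0,0,-44.3,37.2,0,0.7]'; python3 -m crank '[0,0,0,-44.3,37.2,0,0.7, 0,0,0,-44.3,37.2,0,0.7, 0,0,-0.175,0,0,0,0.7, 0,0,-0.175,0,0,0,0.7, 0,0,-0.175,0,0,0,0.7]'; python3 -m crank '[0,0,-0.175,0,0,0,0.7, 0,0,-0.175,0,0,0,0.7, 0,0,-0.175,0,0,0,0.7, 0,0,-0.175,0,0,0,0.7, 0,0,-0.175,0,0,0,0.7]'; python3 look.py 3
```

```text
clock: 6.45
tool_pos: [0.491, -0.0668, 0.3071]
orientation: [-180.0, 0.1, -153.4]
force: [1.2, -0.3, -0.1]
opening: 0.045
gripper_force: 0.0
clock: 7.08
tool_pos: [0.5365, 0.0377, 0.3065]
orientation: [180.0, -0.0, -123.0]
force: [-0.1, 0.3, -0.2]
opening: 0.0612
gripper_force: 0.0
clock: 7.7
tool_pos: [0.5365, 0.0374, 0.3067]
orientation: [-180.0, 0.0, -72.9]
force: [-0.2, 0.7, -0.4]
opening: 0.0616
gripper_force: 0.0
top spinner [(array([264. , 192.1]), 0.72)] [0.59  0.004 0.   ]
top crank_hub [(array([269.2, 169.9]), 0.9)] [ 0.579 -0.007  0.171]
top knob_mid [(array([249.3, 179.3]), 0.47)] [0.521 0.041 0.193]
side spinner [(array([287.5, 234.6]), 0.58)] [ 0.589 -0.001  0.   ]
side crank_hub [(array([285.9, 184.6]), 0.73), (array([177.9, 201.7]), 0.69)] [ 0.567 -0.011  0.171]
side knob_mid [(array([264.6, 173.4]), 0.56)] [0.538 0.05  0.193]
spinner (array([ 0.593,  0.005, -0.004]), np.float64(0.0008311324667278565))
crank_hub (array([ 0.576, -0.006,  0.169]), np.float64(0.007348953295168745))
crank_hub (array([ 0.37 , -0.004,  0.258]), np.float64(0.2714597743607174))
knob_mid (array([0.524, 0.039, 0.196]), np.float64(0.010103449817526955))
crop0 207 125
```

View pics/side3.png

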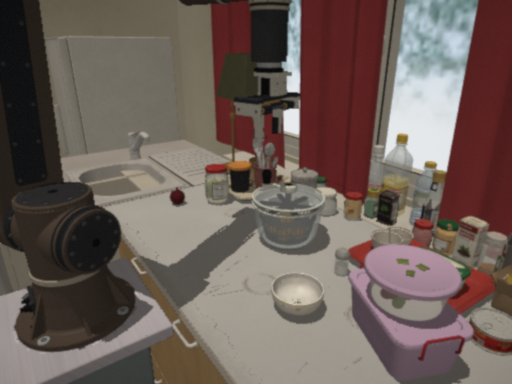

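```bash
python3 -m crank '[0,0,0,-2,1,50,0.7, 0,0,0,0,0,50,0.7, 0,0,0,0,0,20,0.7, 0,0,0,0,0,0,0.7]' && python3 -m crank '[0,0,0,0,0,8,0.7, 0,0,0,0,0,0,0.2, 0,0,0,0,0,0,0.2, 0,0,0,0,0,0,0.2, 0,0,0,0,0,0,0.2]'
```

```text
clock: 8.6
tool_pos: [0.5341, 0.0387, 0.1851]
orientation: [179.8, -0.0, -73.3]
force: [-0.1, -0.3, 0.5]
opening: 0.0617
gripper_force: 0.0
clock: 9.22
tool_pos: [0.5351, 0.0391, 0.1788]
orientation: [-180.0, 0.0, -73.2]
force: [-0.6, 0.2, 0.8]
opening: 0.0266
gripper_force: 0.4
```

```bash
python3 -m crank '[0,0,0,0,0,0,0, 0,0,0,0,0,0,0, 0,0,0,0,0,0,0, 0,0,0,-2,-4,0,0, 0,0,0,-2,-4,0,0]' && python3 -m crank '[0,0,0,0,0,0,0, 0,0,0,0,0,1.5,0, 0,0,0,0,0,1.5,0]'
```

```text
clock: 9.85
tool_pos: [0.5423, 0.0446, 0.1787]
orientation: [-180.0, -0.1, -73.2]
force: [2.3, -7.4, -0.4]
opening: 0.0257
gripper_force: 30.0
clock: 10.22
tool_pos: [0.5428, 0.0448, 0.1764]
orientation: [-179.9, -0.1, -73.2]
force: [1.9, -5.3, 9.6]
opening: 0.0257
gripper_force: 30.0
```

```bash
python3 -m crank '[0,0,0,1,1,1.5,0, 0,0,0,0,0,1.5,0, 0,0,0,0,0,1.5,0]' && python3 -m crank '[0,0,0,0,0,1.5,0, 0,0,0,0,0,0,0]'
```

```text
clock: 10.6
tool_pos: [0.5439, 0.0449, 0.1758]
orientation: [-179.6, -0.1, -73.1]
force: [-7.4, 2.3, 33.6]
opening: 0.0254
gripper_force: 30.0
clock: 10.85
tool_pos: [0.545, 0.0454, 0.1755]
orientation: [-179.4, -0.1, -73.1]
force: [-7.8, 2.7, 34.7]
opening: 0.0258
gripper_force: 30.0
```

```bash
python3 -m crank '[0,0,0,0,0,-3.5,0, 0,0,0,0,0,-1.5,0]'
python3 - <<'E'
from h import *
C=np.array([.579,-.006]);out=[]
for c,z in(('top',.115),('top',.125)):
    im=eyes.snapshot(c)
    R=.1;w=[(R,R),(R,-R),(-R,-R),(-R,R)]
    src=np.float32([proj(c,[C[0]+a,C[1]+b,z]) for a,b in w]);dst=np.float32([(0,0),(400,0),(400,400),(0,400)])
    o=cv2.warpPerspective(im,cv2.getPerspectiveTransform(src,dst),(400,400),flags=cv2.INTER_CUBIC)
    out.append(cv2.convertScaleAbs(o,alpha=1.6,beta=-60))
cv2.imwrite('pics/w4.png',np.hstack(out))
cv2.imwrite('pics/side4.png',cv2.resize(eyes.snapshot('side')[165:255,230:350],(800,600),interpolation=cv2.INTER_CUBIC))
E
```

```text
clock: 11.1
tool_pos: [0.5436, 0.0449, 0.1762]
orientation: [-179.6, -0.0, -73.2]
force: [6.4, -0.6, -1.5]
opening: 0.0256
gripper_force: 30.0
```

View pics/w4.png

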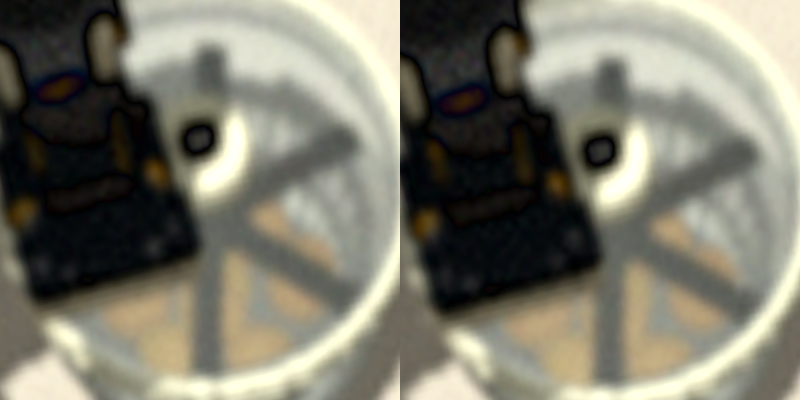

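View pics/side4.png

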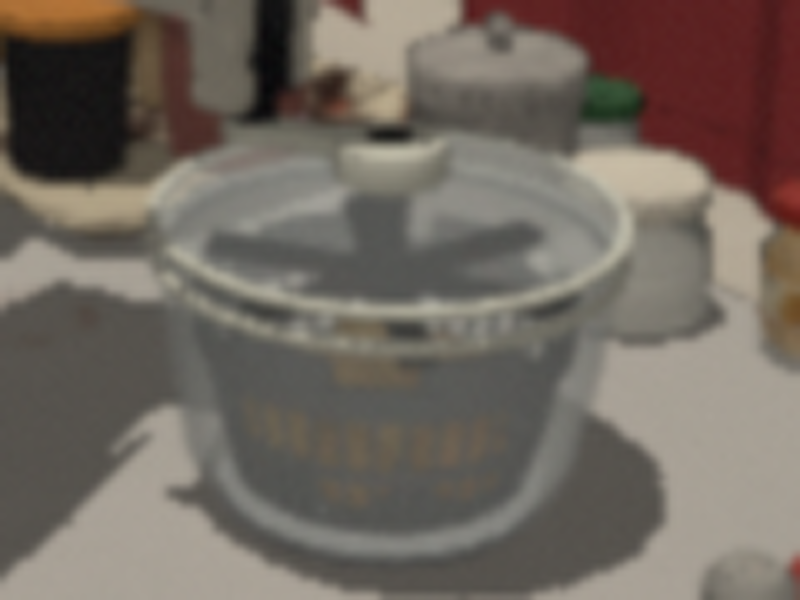

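```bash
python3 -m crank '[0,0,0,0,0,2,0, 0,0,0,-1,-3.9,0,0, 0,0,0,0,0,0,0]'; python3 -m crank '[0,0,0,-0.7,-3.9,0,0, 0,0,0,0,0,0,0]';python3 -m crank '[0,0,0,-0.4,-3.9,0,0, 0,0,0,0,0,0,0]';python3 -m crank '[0,0,0,-0.2,-3.9,0,0, 0,0,0,0,0,0,0]'
```

```text
clock: 11.62
tool_pos: [0.5465, 0.0463, 0.1758]
orientation: [-179.7, -0.1, -73.1]
force: [-3.2, -1.3, 20.2]
opening: 0.0255
gripper_force: 30.0
clock: 11.88
tool_pos: [0.5499, 0.048, 0.1758]
orientation: [-179.7, -0.1, -73.1]
force: [-3.9, -2.6, 20.7]
opening: 0.0259
gripper_force: 30.0
clock: 12.12
tool_pos: [0.5535, 0.0494, 0.1758]
orientation: [-179.7, -0.1, -73.1]
force: [-2.0, -2.0, 20.2]
opening: 0.0257
gripper_force: 30.0
clock: 12.38
tool_pos: [0.5572, 0.0506, 0.1758]
orientation: [-179.7, -0.1, -73.1]
force: [-2.9, -1.5, 21.3]
opening: 0.0255
gripper_force: 30.0
```

```bash
python3 -m crank '[0,0,0,-0.1,-4,0,0, 0,0,0,0,0,0,0]';python3 -m crank '[0,0,0,0.1,-4,0,0, 0,0,0,0,0,0,0]';python3 -m crank '[0,0,0,0.4,-4,0,0, 0,0,0,0,0,0,0]'; python3 -m crank '[0,0,0,0.7,-4,0,0, 0,0,0,0,0,0,0]'; python3 -m crank '[0,0,0,0.9,-3.9,0,0, 0,0,0,0,0,0,0]'
```

```text
clock: 12.62
tool_pos: [0.5609, 0.0516, 0.1758]
orientation: [-179.8, -0.1, -73.1]
force: [-3.2, -4.1, 20.3]
opening: 0.0257
gripper_force: 30.0
clock: 12.88
tool_pos: [0.5647, 0.0523, 0.1758]
orientation: [-179.8, -0.1, -73.2]
force: [-2.4, -4.1, 20.3]
opening: 0.0256
gripper_force: 30.0
clock: 13.12
tool_pos: [0.5685, 0.0529, 0.1758]
orientation: [-179.8, -0.1, -73.2]
force: [-2.5, -5.2, 20.0]
opening: 0.0257
gripper_force: 30.0
clock: 13.38
tool_pos: [0.5724, 0.0532, 0.1757]
orientation: [-179.8, -0.2, -73.2]
force: [-3.1, -6.8, 21.6]
opening: 0.0254
gripper_force: 30.0
clock: 13.62
tool_pos: [0.5763, 0.0533, 0.1757]
orientation: [-179.8, -0.2, -73.2]
force: [-3.6, -7.3, 20.7]
opening: 0.0255
gripper_force: 30.0
```

```bash
python3 -m crank '[0,0,0,2.2,-3.6,0,0, 0,0,0,0,0,0,0]';python3 -m crank '[0,0,0,1.5,-3.7,0,0, 0,0,0,0,0,0,0]';python3 -m crank '[0,0,0,1.8,-3.6,0,0, 0,0,0,0,0,0,0]'; python3 -m crank '[0,0,0,2,-3.5,0,0, 0,0,0,0,0,0,0]'; python3 -m crank '[0,0,0,2.2,-3.4,0,0, 0,0,0,0,0,0,0]'
```

```text
clock: 13.88
tool_pos: [0.5806, 0.0529, 0.1758]
orientation: [-179.8, -0.1, -73.2]
force: [-3.6, -4.0, 20.1]
opening: 0.0259
gripper_force: 30.0
clock: 14.12
tool_pos: [0.5844, 0.0525, 0.1758]
orientation: [-179.8, -0.1, -73.2]
force: [-4.8, -3.8, 20.5]
opening: 0.0257
gripper_force: 30.0
clock: 14.38
tool_pos: [0.5883, 0.0518, 0.1758]
orientation: [-179.8, -0.1, -73.2]
force: [-4.3, -4.5, 20.4]
opening: 0.026
gripper_force: 30.0
clock: 14.62
tool_pos: [0.5921, 0.0509, 0.1758]
orientation: [-179.8, -0.1, -73.2]
force: [-3.8, -3.5, 20.8]
opening: 0.0257
gripper_force: 30.0
clock: 14.88
tool_pos: [0.596, 0.0497, 0.1758]
orientation: [-179.8, -0.1, -73.2]
force: [-4.8, -4.4, 21.0]
opening: 0.0258
gripper_force: 30.0
```

```bash
python3 -m crank '[0,0,0,2.4,-3.3,-1,0, 0,0,0,0,0,0,0]';python3 -m crank '[0,0,0,2.6,-3.1,0,0, 0,0,0,0,0,0,0]';python3 -m crank '[0,0,0,2.8,-2.9,0,0, 0,0,0,0,0,0,0]'; python3 -m crank '[0,0,0,3,-2.7,0,0, 0,0,0,0,0,0,0]'
```

```text
clock: 15.12
tool_pos: [0.599, 0.0485, 0.1758]
orientation: [-179.9, -0.1, -73.2]
force: [-5.2, -2.2, 16.7]
opening: 0.0255
gripper_force: 30.0
clock: 15.38
tool_pos: [0.6028, 0.0468, 0.1758]
orientation: [-179.9, -0.1, -73.2]
force: [-4.9, -2.7, 17.4]
opening: 0.0257
gripper_force: 30.0
clock: 15.62
tool_pos: [0.6063, 0.045, 0.1759]
orientation: [-179.9, -0.1, -73.2]
force: [-4.2, -2.8, 15.6]
opening: 0.0256
gripper_force: 30.0
clock: 15.88
tool_pos: [0.6097, 0.0429, 0.1758]
orientation: [-179.9, -0.1, -73.2]
force: [-5.3, -2.4, 15.1]
opening: 0.0258
gripper_force: 30.0
```

Run:
```python
from h import *
C=np.array([.579,-.006]);c='top';im=eyes.snapshot(c);cv2.imwrite('pics/top5.png',im)
a=cv2.imread('pics/top2.png');out=[]
for I in(a,im):
    R=.1;w=[(R,R),(R,-R),(-R,-R),(-R,R)]
    src=np.float32([proj(c,[C[0]+p,C[1]+q,.115]) for p,q in w]);dst=np.float32([(0,0),(400,0),(400,400),(0,400)])
    o=cv2.warpPerspective(I,cv2.getPerspectiveTransform(src,dst),(400,400),flags=cv2.INTER_CUBIC)
    out.append(cv2.convertScaleAbs(o,alpha=2,beta=-120))
cv2.imwrite('pics/w5.png',np.hstack(out))
```

```text
(no output)
```

View pics/w5.png

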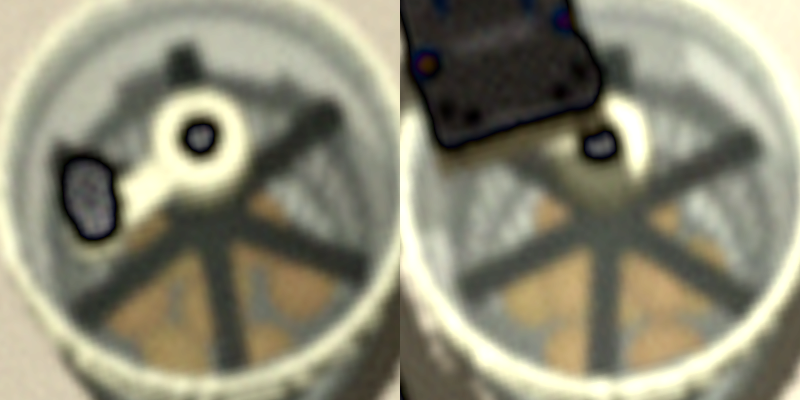

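```bash
python3 -m crank '[0,0,0,0,0,-4.5,0, 0,0,0,4.75,-3.65,0,0]'; python3 -m crank '[0,0,0,0,0,4,0, 0,0,0,0,0,0,0]'; python3 -m crank '[0,0,0,0,0,-4,0, 0,0,0,5.1,-3.2,0,0]'; python3 -m crank '[0,0,0,0,0,4,0, 0,0,0,0,0,0,0]'
```

```text
clock: 16.18
tool_pos: [0.6131, 0.0403, 0.1767]
orientation: [179.9, 0.1, -73.2]
force: [0.3, -0.1, -6.5]
opening: 0.0259
gripper_force: 30.0
clock: 16.42
tool_pos: [0.6143, 0.0396, 0.1741]
orientation: [180.0, -0.0, -73.2]
force: [-0.3, -1.4, 1.0]
opening: 0.0253
gripper_force: 30.0
clock: 16.68
tool_pos: [0.6176, 0.0365, 0.1767]
orientation: [179.9, 0.1, -73.2]
force: [-1.0, 0.7, -11.7]
opening: 0.0257
gripper_force: 30.0
clock: 16.92
tool_pos: [0.619, 0.0356, 0.1749]
orientation: [-179.9, -0.0, -73.2]
force: [-0.5, -1.8, 0.8]
opening: 0.0256
gripper_force: 30.0
```

```bash
python3 -m crank '[0,0,0,0,0,2,0, 0,0,0,0,0,2,0, 0,0,0,0,0,0,0]'
```

```text
clock: 17.3
tool_pos: [0.619, 0.0358, 0.171]
orientation: [-179.9, -0.0, -73.2]
force: [-1.5, -3.6, 4.5]
opening: 0.0256
gripper_force: 30.0
```

Meshed and sliding down with 5 N; on down about 6 mm more.

```bash
python3 -m crank '[0,0,0,0,0,2,0, 0,0,0,0,0,2,0, 0,0,0,0,0,1.5,0, 0,0,0,0,0,0,0]';python3 -m crank '[0,0,0,0,0,1.5,0, 0,0,0,0,0,1.5,0, 0,0,0,0,0,0,0]'
```

```text
clock: 17.8
tool_pos: [0.6191, 0.0357, 0.1658]
orientation: [-179.9, -0.0, -73.2]
force: [-3.6, -3.1, 7.0]
opening: 0.0257
gripper_force: 30.0
clock: 18.18
tool_pos: [0.6202, 0.0351, 0.1653]
orientation: [-179.8, -0.1, -73.2]
force: [-4.3, -5.4, 19.8]
opening: 0.0256
gripper_force: 30.0
```

```bash
python3 -m crank '[0,0,0,0,0,2,0, 0,0,0,0,0,0,0, 0,0,0,0,0,-2,0]'; python3 -c "
import numpy as np
for i in range(18):
    p=np.radians(35-20*i); print(i,np.round(22.2*np.cos(p-np.radians(16.8)),1),np.round(22.2*np.cos(p+np.radians(73.2)),1),end=' | ')
print()
for a in range(45,-360,-100): print(a,.575+.064*np.cos(np.radians(a)),-.0105+.064*np.sin(np.radians(a)))"
```

```text
clock: 18.55
tool_pos: [0.6201, 0.035, 0.1655]
orientation: [-179.7, -0.1, -73.2]
force: [-3.9, -4.1, 13.8]
opening: 0.0256
gripper_force: 30.0
0 21.1 -6.9 | 1 22.2 0.7 | 2 20.6 8.2 | 3 16.5 14.8 | 4 10.5 19.6 | 5 3.2 22.0 | 6 -4.5 21.7 | 7 -11.7 18.9 | 8 -17.4 13.7 | 9 -21.1 6.9 | 10 -22.2 -0.7 | 11 -20.6 -8.2 | 12 -16.5 -14.8 | 13 -10.5 -19.6 | 14 -3.2 -22.0 | 15 4.5 -21.7 | 16 11.7 -18.9 | 17 17.4 -13.7 | 
45 0.6202548339959391 0.03475483399593904
-55 0.6117088919264669 -0.06292573083449547
-155 0.5169963016296544 -0.03754756875140477
-255 0.5584355811134386 0.051319252882500374
-355 0.6387564606778717 -0.0049220324641498685
```

```bash
python3 -m crank '[0,0,0,10.5,-3.5,0,0, 0,0,0,10.5,-3.5,0,0, 0,0,0,22.2,0.7,0,0, 0,0,0,20.6,8.2,0,0, 0,0,0,0,0,0,0]'
```

```text
clock: 19.18
tool_pos: [0.6376, -0.0263, 0.1654]
orientation: [-179.6, -0.1, -73.2]
force: [-2.8, 0.6, 17.3]
opening: 0.0258
gripper_force: 30.0
```

```bash
python3 -m crank '[0,0,0,16.5,14.8,0,0, 0,0,0,10.5,19.6,0,0, 0,0,0,3.2,22,0,0, 0,0,0,-4.5,21.7,0,0, 0,0,0,-11.7,18.9,0,0]'; python3 -m crank '[0,0,0,0,0,0,0]'
```

```text
clock: 19.8
tool_pos: [0.5496, -0.0698, 0.1656]
orientation: [-179.6, -0.4, -73.2]
force: [1.3, -8.3, 16.7]
opening: 0.0257
gripper_force: 30.0
clock: 19.92
tool_pos: [0.5474, -0.0686, 0.1656]
orientation: [-179.7, -0.2, -73.1]
force: [-5.0, -8.9, 20.3]
opening: 0.026
gripper_force: 30.0
```

```bash
python3 -m crank '[0,0,0,-16.5,14,-0.5,0, 0,0,0,-20.6,7,0,0, 0,0,0,-22.2,-0.7,0,0, 0,0,0,-20.6,-8.2,0,0, 0,0,0,-16.5,-14.8,0,0]'; python3 -m crank '[0,0,0,0,0,0,0]'
```

```text
clock: 20.55
tool_pos: [0.5223, 0.0263, 0.1654]
orientation: [-179.8, -0.1, -73.1]
force: [1.3, -7.6, 14.0]
opening: 0.0257
gripper_force: 30.0
clock: 20.68
tool_pos: [0.5243, 0.0283, 0.1654]
orientation: [-179.6, -0.0, -73.1]
force: [-4.7, 3.2, 19.9]
opening: 0.0252
gripper_force: 30.0
```

Now at −215°; continue another ~280°.

```bash
python3 -m crank '[0,0,0,-10.5,-19.6,0,0, 0,0,0,-3.2,-22,0,0, 0,0,0,4.5,-21.7,0,0, 0,0,0,11.7,-18.9,0,0, 0,0,0,17.4,-13.7,0,0]'; python3 -m crank '[0,0,0,21.1,-6.9,0,0, 0,0,0,22.2,0.7,0,0, 0,0,0,20.6,8.2,0,0, 0,0,0,16.5,14.8,0,0, 0,0,0,10.5,19.6,0,0]';python3 -m crank '[0,0,0,0,0,0,0]'
```

```text
clock: 21.3
tool_pos: [0.6204, 0.035, 0.1652]
orientation: [-179.8, -0.1, -73.1]
force: [-9.3, -1.8, 20.1]
opening: 0.0258
gripper_force: 30.0
clock: 21.92
tool_pos: [0.6143, -0.062, 0.1655]
orientation: [-179.4, -0.1, -73.1]
force: [0.8, 6.2, 13.0]
opening: 0.026
gripper_force: 30.0
clock: 22.05
tool_pos: [0.6122, -0.0633, 0.1656]
orientation: [-179.6, -0.1, -73.2]
force: [-0.4, 0.8, 13.6]
opening: 0.0259
gripper_force: 30.0
```

```bash
python3 -m crank '[0,0,0,0,0,-2.5,0, 0,0,0,0,0,0,0.7, 0,0,0,0,0,0,0.7, 0,0,0,0,0,0,0.7, 0,0,0,0,0,0,0.7]'; python3 -m crank '[0,0,0,0,0,-40,0.7, 0,0,0,0,0,-35,0.7, 0,0,0,-30,10,0,0, 0,0,0,-30,10,0,0, 0,0,0,0,0,0,0]'; python3 look.py 6 all
```

```text
clock: 22.68
tool_pos: [0.6099, -0.0627, 0.1642]
orientation: [180.0, 0.0, -73.2]
force: [0.1, -0.9, 0.0]
opening: 0.0587
gripper_force: 0.0
clock: 23.3
tool_pos: [0.5727, -0.0099, 0.24]
orientation: [-180.0, 0.0, -73.1]
force: [0.5, 0.8, 0.1]
opening: 0.0368
gripper_force: 0.0
top spinner [(array([265.9, 197.2]), 0.74)] [ 0.573 -0.006  0.   ]
top crank_hub [(array([268.4, 174.1]), 0.7)] [ 0.564 -0.008  0.171]
top knob_mid [(array([288. , 163.8]), 0.48)] [ 0.6   -0.06   0.193]
top white_bowl [(array([335.8, 262.5]), 0.59)] [ 0.397 -0.268  0.   ]
top shaker [(array([332.8, 209.8]), 0.45)] [ 0.578 -0.235  0.   ]
top pickle_jar [] 
top red_onion [] 
side spinner [(array([286.9, 233.7]), 0.89), (array([218.2, 202.7]), 0.54)] [0.591 0.005 0.   ]
side crank_hub [(array([290.5, 188.2]), 0.77)] [ 0.56  -0.04   0.171]
side knob_mid [(array([311.4, 185. ]), 0.63)] [ 0.584 -0.097  0.193]
side white_bowl [(array([298.7, 306.4]), 0.74)] [ 0.4   -0.268  0.   ]
side shaker [(array([342.3, 274.6]), 0.69)] [ 0.569 -0.241  0.   ]
side pickle_jar [(array([214.8, 201.9]), 0.68)] [0.529 0.345 0.   ]
side red_onion [(array([181.3, 200.8]), 0.57)] [0.433 0.425 0.   ]
spinner (array([ 0.573, -0.009,  0.009]), np.float64(0.010510327055536632))
spinner (array([ 0.414, -0.004,  0.185]), np.float64(0.11940604612231911))
crank_hub (array([ 0.58 , -0.009,  0.154]), np.float64(0.011597693820304534))
knob_mid (array([ 0.615, -0.061,  0.173]), np.float64(0.0056873570717072474))
crop0 207 125
```

Hub triangulates to 0.154 m, so the lid is about home. I'll check by pressing the hub with closed fingers.

```bash
python3 -m crank '[0,0,0,0,0,40,0, 0,0,0,0,0,25,0, 0,0,0,0,0,8,0, 0,0,0,0,0,5,0, 0,0,0,0,0,3,0]';python3 -m crank '[0,0,0,0,0,3,0, 0,0,0,0,0,0,0]'
```

```text
clock: 24.72
tool_pos: [0.5742, -0.0111, 0.1593]
orientation: [-179.9, -0.0, -73.2]
force: [0.3, -0.2, 0.0]
opening: 0.0004
gripper_force: 0.0
clock: 24.98
tool_pos: [0.5743, -0.0111, 0.1582]
orientation: [-179.8, -0.0, -73.2]
force: [-5.9, 1.9, 12.8]
opening: 0.0003
gripper_force: 6.5
```

```bash
python3 -m crank '[0,0,0,0,0,-40,0, 0,0,0,0,0,-50,0, 0,0,0,0,0,-20,0, 0,0,0,0,0,0,0, 0,0,0,0,0,0,0]'; python3 -c "
from plant import ctrl;print(ctrl.close_job())"
```

```text
clock: 25.6
tool_pos: [0.5732, -0.0112, 0.2651]
orientation: [180.0, 0.0, -73.2]
force: [-0.2, 0.5, -0.1]
opening: 0.0002
gripper_force: 0.0
the job is handed in; nothing more can be done
None
```

The job is handed in at 25.6 s on the clock: the star meshed, the lid is home (the hub met the fingers at 0.158 m), the crank was then wound about 460° clockwise, and the bystanders were left alone; no verdict was returned, and the basket's turn is inferred from the crank, not measured.

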